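# Pack the soldering kit in its box, shut it and weigh down the lid

## Task

Lay the thin charcoal block flat in the low open wooden box in front of you, set the round flux tin upright on top of it, and then close the lid fully. When the lid is shut, set the thick steel bench block gently and flat on the middle of the lid to keep it shut. Leave the matchbox and the brass bowl where they are.

Things in the scene. Friction and masses are not known exactly. Their poses are not given: they have to be found in the camera images.
- kit_box: Low plain square wooden box with a flat hinged lid, fixed to the bench: outside 127 x 127 mm, 62 mm high without the lid, walls and floor 6 mm thick; inside 115 x 115 mm, 56 mm deep. Origin: centre of its underside; x points to the hinge side, which is on the robot's left; y along the hinge, towards the robot; z up.
- box_floor (a point): Centre of the inner floor of the box, 6 mm above the bench; axes as the box's.
- lid_hinge (a point): Middle of the lid's hinge line, 64.5 mm from the box's origin along its +x and 62 mm above the bench; the hinge runs along the box's y.
- kit_lid (a joint): Opening angle of the lid in rad: 0 shut, 1.57 upright, stop at 1.75 (leaning a little back). The hinge is stiff and damped: the lid stays at whatever angle it is left and must be pushed all the way; slowly pushing the free edge takes about 1 to 2 N.
- lid_edge (a point): Middle of the lid's free edge, 132 mm from the hinge line. The lid is a flat board 132 x 133 mm, 8 mm thick, without a handle; when shut its top is 71 mm above the bench and it overhangs the side away from the hinge by 4 mm. Axes: as the box's when the lid is shut.
- lid_top (a point): Centre of the lid's outer face (the upper one when shut), moving with the lid; z is the outward normal of that face, x and y as the box's when the lid is shut.
- flux_tin: Round grey metal tin, 57 mm across, 29 mm high, about 70 g, standing upright. Origin: centre of its underside, z up through its lid (which does not come off).
- charcoal: Thin black charcoal block lying flat, 50 x 85 mm, 16 mm high, 60 g. Origin: centre of its underside. Its 50 mm side is turned 0.12 rad counter-clockwise (seen from above) from its x axis.
- steel_block: Thick dark steel bench block lying flat, 55 x 88 mm, 30 mm high, up to 0.9 kg. Origin: centre of its underside. Its 55 mm side is turned 0.05 rad counter-clockwise (seen from above) from its x axis. Nearly twice as thick as the charcoal block and of much the same outline.
- matchbox: Bystander: yellow matchbox lying flat, 36 x 53 x 15 mm. Origin: centre of its underside.
- brass_bowl: Bystander: empty brass bowl, 72 mm across, 36 mm high. Origin: centre of its underside.
- lamp_shade (a point): Bottom centre of the bench lamp's bell-shaped shade, a fixed obstacle hanging over the bench to the right of the box: about 150 mm across and 200 mm tall, its lower rim 0.5 m above the bench; its arm runs up from behind the box. Tall wrists must pass in front of it (nearer the robot) or below it.

How it is judged (in metres and radians):
On the way, in this order (a step that is already met when the one before it is completed fails the run):
1. the charcoal block lies flat on the box's floor with the lid still open (x of charcoal in the frame of box_floor between -0.0575 and 0.0575 m and y of charcoal in the frame of box_floor between -0.0575 and 0.0575 m and z of charcoal in the frame of box_floor below 0.008 m and angle between charcoal's own z axis and vertical below 0.15 rad and linear speed of charcoal below 0.02 m/s and value of joint kit_lid above 0.8 rad), for 0.2 s.
2. the flux tin stands upright on the charcoal block in the box, the lid still open (all of step 1 and x of flux_tin in the frame of box_floor between -0.0575 and 0.0575 m and y of flux_tin in the frame of box_floor between -0.0575 and 0.0575 m and z of flux_tin in the frame of charcoal between 0.011 and 0.022 m and horizontal distance between flux_tin and charcoal below 0.04 m and angle between flux_tin's own z axis and vertical below 0.15 rad and linear speed of flux_tin below 0.02 m/s), for 0.2 s.
3. the lid is shut with both inside, and the steel block is not on it yet (x of charcoal in the frame of box_floor between -0.0575 and 0.0575 m and y of charcoal in the frame of box_floor between -0.0575 and 0.0575 m and z of charcoal in the frame of box_floor below 0.008 m and angle between each of charcoal, flux_tin's own z axis and vertical below 0.15 rad and linear speed of each of charcoal, flux_tin below 0.02 m/s and x of flux_tin in the frame of box_floor between -0.0575 and 0.0575 m and y of flux_tin in the frame of box_floor between -0.0575 and 0.0575 m and z of flux_tin in the frame of charcoal between 0.011 and 0.022 m and horizontal distance between flux_tin and charcoal below 0.04 m and value of joint kit_lid below 0.06 rad and contact force between steel_block and kit_box below 0.1 N), for 0.2 s.
4. the steel block lies flat on the middle of the shut lid (x of steel_block in the frame of lid_top between -0.03 and 0.03 m and y of steel_block in the frame of lid_top between -0.03 and 0.03 m and z of steel_block in the frame of lid_top below 0.006 m and angle between steel_block's own z axis and vertical below 0.1 rad and linear speed of steel_block below 0.02 m/s and value of joint kit_lid below 0.06 rad), for 0.2 s.
At the end, for the whole second after the job is handed in: Charcoal block level (0.15 rad) on the box's floor (within 8 mm); tin upright (0.15 rad) on it, centres within 40 mm; lid shut (under 0.06 rad); steel block flat (0.1 rad) on the lid, its centre within 30 mm of the lid's centre along the box's x and y; all at rest (all of step 4 and x of charcoal in the frame of box_floor between -0.0575 and 0.0575 m and y of charcoal in the frame of box_floor between -0.0575 and 0.0575 m and z of charcoal in the frame of box_floor below 0.008 m and angle between each of charcoal, flux_tin's own z axis and vertical below 0.15 rad and linear speed of each of charcoal, flux_tin below 0.02 m/s and x of flux_tin in the frame of box_floor between -0.0575 and 0.0575 m and y of flux_tin in the frame of box_floor between -0.0575 and 0.0575 m and z of flux_tin in the frame of charcoal between 0.011 and 0.022 m and horizontal distance between flux_tin and charcoal below 0.04 m); the robot touches nothing.
It fails at once if the matchbox is moved more than 30 mm (distance of matchbox from where it was at the start of the episode above 0.03 m).
It fails at once if the brass bowl is moved more than 30 mm (distance of brass_bowl from where it was at the start of the episode above 0.03 m).
It fails at once if the steel block is dropped (moves faster than 0.5 m/s, a fall of over 12 mm, with no finger on it) (contact force between the fingers and steel_block below 0.1 N and linear speed of steel_block above 0.5 m/s).
It also fails if it takes over 72 s, if anything falls off the work surface, if the arm or the gripper's body presses on something with over 40 N, if the wrist force passes 120 N, or if a joint passes its speed limit or range.

## Robot

A 6-joint arm with a two-finger parallel gripper is mounted at the origin on a cart in front of the work surface, level with it; the furniture and walls round the work are solid. World frame = base frame: x ahead of the robot, y to its left, z up, the work surface at z = 0. Lengths are in mm, angles in rad, forces in N, time in s.
With the tool pointing down it reaches from about 350 to 950 mm from the base axis. Payload 17.4 kg.
Tool frame: the origin (TCP) lies midway between the tips of the shut fingers; the grasp point (between the pads) lies 19 mm behind it (grip_depth is the distance from the TCP to the grasp point, in mm); z points along the fingers, y is the direction in which the jaws open and shut (so a half turn about z gives the same grasp; the last joint's range is limited). The gripper opens to 93 mm and grips with 3 to 60 N. Pads are 15 mm wide; open, the fingers measure 128 mm over their backs; the gripper's body (75 mm by 188 mm) begins 65 mm behind the grasp point.
Start: joints at [-1.167, 0.116, 1.442, -0, 1.584, -0.038], TCP at [288.6, -610.199, 218.646] pointing down, gripper open.
Joint ranges: [-2.83, 2.83], [-0.83, 2.19], [0.07, 2.5], [-1.14, 4.28], [0.01, 3], [-2.97, 2.97]. Speed limits (rad/s): [1.89, 1.89, 2.22, 3.14, 3.14, 3.14].

## Interface

Orientations are given as a rotation vector (axis times angle).
In Python, from bench import state, grab_frame, camera_info, job_done, grip_depth gives the robot as it stands.
- The arm moves only by the tool send_rows, never from a script. Its argument "moves" is a list of rows, each a list of 7 numbers: the shift along the tool's x, y, z in mm, then the turn, a rotation vector about the tool's x, y, z in degrees, then the opening, from -1 (shut) to 1 (fully open), so that 0 is half open. A call has exactly 10 rows; each row is the pose to reach, as a shift and turn from the pose commanded when the call began, along the tool's axes at that moment; what a row does not reach only later rows make up. A row lasts 1/10 s, in which the tool goes at most 50 mm and 8.59 degrees, less where a joint would pass 70% of its speed; a pose out of reach is approached as far as the arm can. A call with a gripper value outside its range is refused whole. The fingers move at their own pace and stop on an object; the grip force is fixed at half the most. Time passes only in rows, so rows that repeat a pose let the fingers close, or fill a call up. It gives the time, the measured TCP pose, the force and the opening at its end, in the units of the state.
- state(): the state, without advancing time (a new reading comes with each control period).
- grab_frame(name): name is "side" or "top" or "wrist"; returns the picture (420x560x3 uint8, red, green, blue); there is no depth.
- camera_info(name): a dict with "fx", "fy", "cx", "cy" (pixels), "world_to_cam" (4x4, takes a point from world to camera coordinates); the wrist camera has in their place "hand_eye" (4x4, takes a point from camera to tool coordinates, whose origin is the TCP and whose axes are the flange's). Camera axes: x right, y down, z forward; pixel columns grow to the right and rows downward; lengths in mm; the calibration is good to about 2 mm. A picture is of the moment at which its call begins: read the wrist's pose just before it. camera_info takes no time and is no camera call.
- job_done(): hands the job in, once; it reports no verdict.
The state is a dict: "clock": time; "qpos": joint angles; "qd": joint speeds; "tau": joint torques, N m; "tcp_pos": TCP position; "ee_rot": TCP orientation; "ft_force": force on the tool from outside, world axes, zero at the start; "ft_torque": the same for the moment, N m; "grip_width": opening from 0.0 (shut) to 1.0 (fully open).
Only numpy, scipy, OpenCV 4.12 (cv2) and the standard library are available. Lean on these libraries where they do the work, as an engineer would, in place of code of your own. Each camera call takes 0.05 s, during which the arm holds its last target. There are 200 camera calls.

## Working session

There is one attempt and no reset: what is moved stays moved. The work goes in short steps, Python scripts to look and compute and a tool call to move; the robot and the scene stay as the last step left them, time stands still between calls to the robot, and variables do not carry over. Pictures are saved under pics/ and viewed, about 8 in all and at most 12, crops included, and the job is handed in when it is done.

Besides the shell and the picture viewer there is one more tool, called after ">>>" as name([rows], argument=value, ...), one row to a line, values as JSON. send_rows: Moves the arm, as the interface text tells. Its arguments: {"type":"object","properties":{"moves":{"type":"array"}},"required":["moves"]}

```bash
mkdir -p pics; ls; python3 - <<'E'
from bench import *
import cv2,numpy as np
np.set_printoptions(precision=3,suppress=True)
print(state()); print(grip_depth if not callable(grip_depth) else grip_depth())
for n in("side","top","wrist"):
    print(n,camera_info(n))
for n in("side","top"):
    cv2.imwrite(f"pics/{n}0.png",cv2.resize(grab_frame(n)[:,:,::-1],(800,600),interpolation=cv2.INTER_CUBIC))
E
```

```text
pics
{'clock': 0.0, 'qpos': array([-1.167,  0.116,  1.442, -0.   ,  1.584, -0.038]), 'qd': array([ 0.001, -0.001, -0.001, -0.   ,  0.001,  0.001]), 'tau': array([ -0.   , -72.126, -62.262,   0.078,   0.024,  -0.   ]), 'tcp_pos': array([ 288.497, -610.032,  217.899]), 'ee_rot': array([-3.064, -0.688,  0.   ]), 'ft_force': array([-0.923, -0.249, -0.66 ]), 'ft_torque': array([ 0.003, -0.034,  0.004]), 'grip_width': 0.9992145509552036}
18.8
side {'fx': 392.15277510591346, 'fy': 392.15277510591346, 'cx': 281.26246696091624, 'cy': 214.07480088235005, 'world_to_cam': array([[   0.999,   -0.051,    0.016, -500.338],
       [  -0.01 ,   -0.482,   -0.876,  155.107],
       [   0.052,    0.874,   -0.482, 1322.712],
       [   0.   ,    0.   ,    0.   ,    1.   ]])}
top {'fx': 482.79981817189275, 'fy': 482.79981817189275, 'cx': 279.1960359727718, 'cy': 201.30505021444654, 'world_to_cam': array([[   0.   ,   -1.   ,    0.017, -216.541],
       [  -0.99 ,   -0.002,   -0.139,  517.681],
       [   0.139,   -0.017,   -0.99 , 1768.395],
       [   0.   ,    0.   ,    0.   ,    1.   ]])}
wrist {'fx': 301.2457238149216, 'fy': 301.2457238149216, 'cx': 277.82494847920805, 'cy': 211.86342883835013, 'hand_eye': array([[  -0.001,   -0.953,   -0.302,   83.899],
       [   1.   ,   -0.001,   -0.   ,    0.097],
       [  -0.   ,   -0.302,    0.953, -165.695],
       [   0.   ,    0.   ,    0.   ,    1.   ]])}
```

View pics/top0.png

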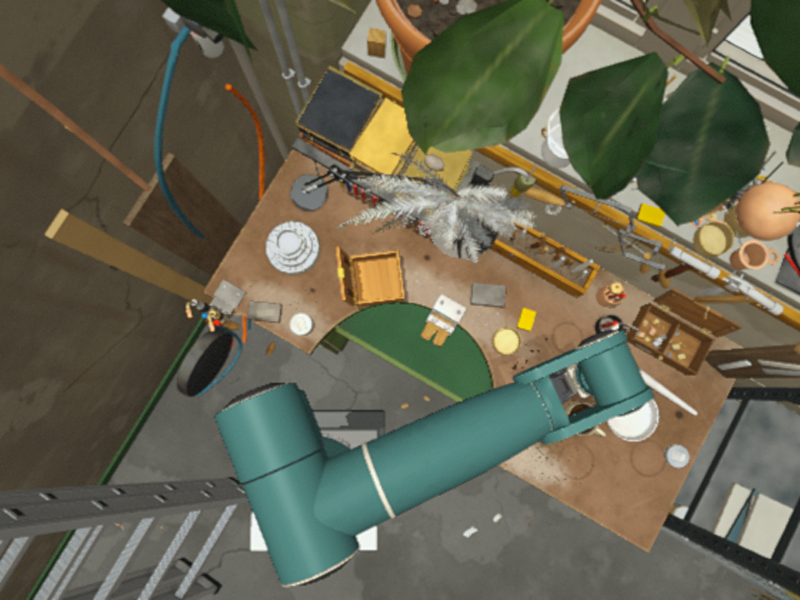

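View pics/side0.png

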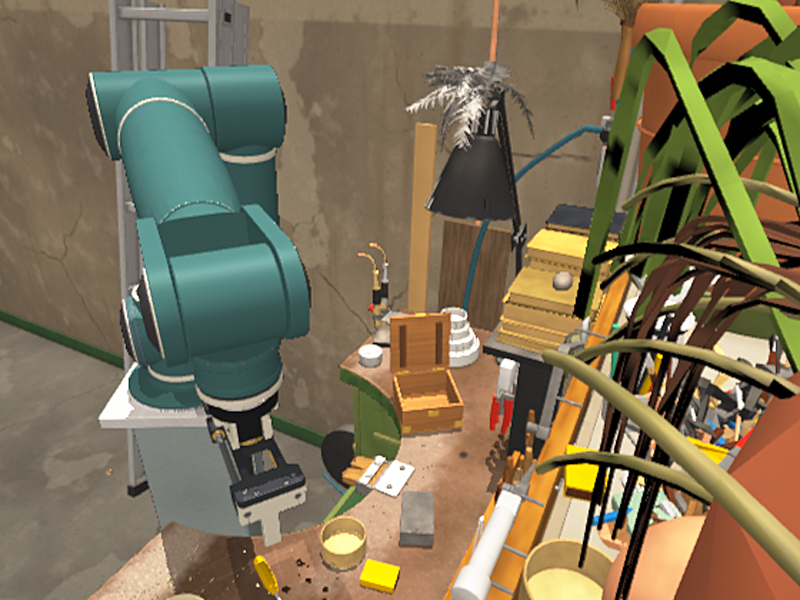

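```bash
cat > h.py <<'E'
from bench import *
import cv2,numpy as np
from scipy.spatial.transform import Rotation as R
np.set_printoptions(precision=1,suppress=True)
def w2c(n,s=None):
    c=camera_info(n)
    if n!="wrist": return c,np.array(c["world_to_cam"])
    s=s or state(); T=np.eye(4); T[:3,:3]=R.from_rotvec(s["ee_rot"]).as_matrix(); T[:3,3]=s["tcp_pos"]
    return c,np.linalg.inv(T@np.array(c["hand_eye"]))
def ray(n,u,v,z,s=None):
    c,M=w2c(n,s); d=M[:3,:3].T@np.array([(u-c["cx"])/c["fx"],(v-c["cy"])/c["fy"],1]); o=-M[:3,:3].T@M[:3,3]
    return o+d*(z-o[2])/d[2]
def proj(n,p,s=None):
    c,M=w2c(n,s); q=M[:3,:3]@np.array(p)+M[:3,3]; return np.array([c["fx"]*q[0]/q[2]+c["cx"],c["fy"]*q[1]/q[2]+c["cy"]])
E
python3 - <<'E'
from h import *
i=grab_frame("top")[:,:,::-1]
cv2.imwrite("pics/top1.png",cv2.resize(i[160:260,140:380],(800,333),interpolation=cv2.INTER_CUBIC))
j=grab_frame("side")[:,:,::-1]
cv2.imwrite("pics/side1.png",cv2.resize(j[210:420,220:340],(342,600),interpolation=cv2.INTER_CUBIC))
for n,u,v,z in [("box",373,277,62),("grey",488,295,20),("L1",265,311,20),("L2",228,296,20),("tin",301,324,29),("bowl",507,342,30),("match",527,320,15)]:
    print(n,ray("top",u*.7,v*.7,z))
E
```

```text
box [ 542.  -148.6   62. ]
grey [ 501.2 -452.2   20. ]
L1 [457.6 135.1  20. ]
L2 [497.  233.1  20. ]
tin [422.7  39.   29. ]
bowl [ 376.4 -498.2   30. ]
match [ 435.4 -555.1   15. ]
```

View pics/top1.png

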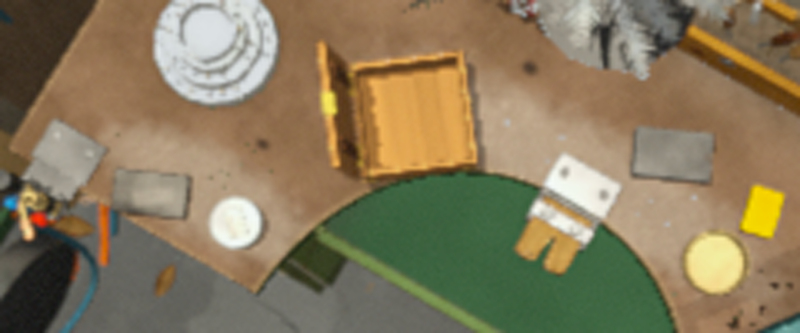

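```bash
python3 - <<'E'
from h import *
print(proj("side",[457,135,0]),proj("side",[501,-452,0]),proj("side",[422,39,0]))
j=cv2.imread("pics/side0.png")
j=grab_frame("side")[:,:,::-1]; t=grab_frame("top")[:,:,::-1]
def crop(im,u,v,w=28,h=21): return cv2.resize(im[int(v)-h:int(v)+h,int(u)-w:int(u)+w],(400,300),interpolation=cv2.INTER_CUBIC)
a=np.hstack([crop(j,*proj("side",[457,135,0])),crop(j,*proj("side",[501,-452,0]))])
b=np.hstack([crop(t,265*.7,311*.7),crop(t,488*.7,295*.7)])
for (x,y) in [(457,135),(501,-452)]:
    for z in (16,30): print(proj("side",[x,y-22,z])-proj("side",[x,y-22,0]))
cv2.imwrite("pics/c4.png",np.vstack([a,b]))
E
```

```text
[267.7 236.9] [290.7 365.4] [258.2 251.6]
[-0.  -3.7]
[-0.  -6.9]
[ 0.2 -4.6]
[ 0.4 -8.7]
```

View pics/c4.png

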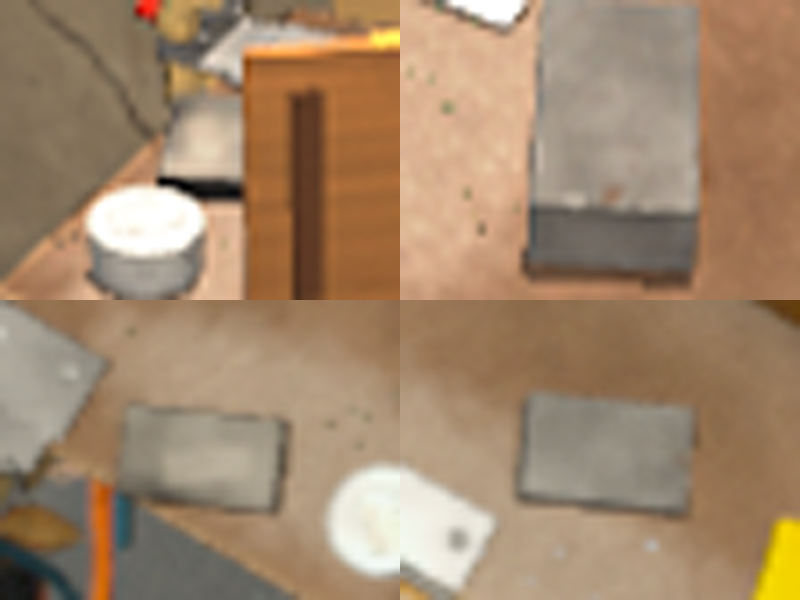

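```bash
cat >> h.py <<'E'
def tri(us,ut):
    A=[];b=[]
    for n,(u,v) in (("side",us),("top",ut)):
        c,M=w2c(n)
        for k,(f,x) in enumerate((((u-c["cx"])/c["fx"],0),((v-c["cy"])/c["fy"],1))):
            A.append(M[k,:3]-f*M[2,:3]); b.append(f*M[2,3]-M[k,3])
    return np.linalg.lstsq(np.array(A),np.array(b),rcond=None)[0]
def plan(p,yaw):
    """target TCP position, tool-x yaw (rad) pointing down -> shift/turn in tool axes"""
    s=state(); R0=R.from_rotvec(s["ee_rot"])
    Rt=R.from_matrix(np.array([[np.cos(yaw),np.sin(yaw),0],[np.sin(yaw),-np.cos(yaw),0],[0,0,-1]]))
    x=R0.apply([1,0,0]); print("yaw",round(np.arctan2(x[1],x[0]),3),"tcp",s["tcp_pos"],"clock",s["clock"])
    print("shift",R0.inv().apply(np.array(p)-s["tcp_pos"]),"turn",np.degrees((R0.inv()*Rt).as_rotvec()))
E
python3 - <<'E'
from h import *
f=lambda u,v,z:ray("top",140+u*.3,160+v*.3,z)   # top1 crop
for p in [(470,52),(478,163),(365,178),(355,65)]: print("box",f(*p,62))
for p in [(320,42),(338,165)]: print("lid edge",f(*p,194))
g=lambda u,v,z,c:ray("top",int(c[0])-28+u*.14,int(c[1])-21+v*.14,z)
for p in [(128,107),(288,120),(275,212),(118,198)]: print("char",g(*p,16,(185.5,217.7)))
for p in [(125,97),(293,110),(290,210),(120,200)]: print("steel",g(*p,30,(341.6,206.5)))
print("tin",f(237,222,29))
print("lamp",tri((332,140),(330,165)), ray("top",330,165,600))
print("torch",tri((265,200),(147,216)),tri((268,208),(150,217)),ray("top",147,216,100))
plan([400,60,280],1.47)
E
```

```text
box [ 611.1 -222.2   62. ]
box [ 486.4 -231.    62. ]
box [ 469.4 -106.4   62. ]
box [596.  -94.2  62. ]
lid edge [595.4 -64.8 194. ]
lid edge [467.6 -84.7 194. ]
char [483.3 176.1  16. ]
char [476.6  91.9  16. ]
char [428.   97.6  16. ]
char [435.2 179.9  16. ]
steel [ 529.9 -409.4   30. ]
steel [ 523.2 -498.1   30. ]
steel [ 470.1 -495.4   30. ]
steel [ 475.2 -405.9   30. ]
tin [423.5  37.5  29. ]
lamp [ 563.8 -348.9  530.7] [ 534.7 -338.5  600. ]
torch [452.6 260.3  91.6] [458.5 258.8  56.1] [455.  258.4 100. ]
yaw 0.442 tcp [ 288.6 -610.1  218.4] clock 0.3
shift [ 387.3 -558.2  -61.4] turn [ -0.   -0.  -58.9]
```

```bash
python3 - <<'E'
from h import *
plan([400,40,235],1.49)
E
```

```text
yaw 0.442 tcp [ 288.6 -610.1  218.4] clock 0.3
shift [ 378.7 -540.1  -16.4] turn [ -0.   -0.  -60.1]
```

>>> send_rows([
  [15,-20,-2,0,0,-3,1],
  [38,-54,-4,0,0,-7,1],
  [66,-94,-6,0,0,-12,1],
  [96,-136,-8,0,0,-17,1],
  [126,-178,-10,0,0,-22,1],
  [154,-220,-12,0,0,-27,1],
  [184,-262,-13,0,0,-32,1],
  [212,-304,-14,0,0,-37,1],
  [242,-346,-15,0,0,-42,1],
  [271,-388,-16,0,0,-47,1],
])

```text
clock: 1.3
tcp_pos: [366.0, -150.3, 234.7]
ee_rot: [2.533, 1.857, 0.001]
ft_force: [1.0, -0.4, -0.1]
grip_width: 1.0
```

```bash
python3 - <<'E'
from h import *
plan([445,120,130],1.488)
E
```

```text
yaw 1.265 tcp [ 366.  -150.3  234.7] clock 1.3
shift [281.5  -6.1 104.7] turn [  0.1   0.  -12.8]
```

>>> send_rows([
  [40,-1,0,0,0,-2,1],
  [80,-2,0,0,0,-4,1],
  [120,-3,0,0,0,-6,1],
  [160,-4,10,0,0,-8,1],
  [200,-5,35,0,0,-10,1],
  [240,-6,60,0,0,-12,1],
  [265,-6,85,0,0,-13,1],
  [277,-6,100,0,0,-13,1],
  [277,-6,100,0,0,-13,1],
  [277,-6,100,0,0,-13,1],
])

```text
clock: 2.3
tcp_pos: [444.7, 113.4, 135.0]
ee_rot: [2.31, 2.129, -0.0]
ft_force: [0.8, -0.3, -0.7]
grip_width: 0.998
```

```bash
python3 - <<'E'
from h import *
s=state(); i=grab_frame("wrist")[:,:,::-1]
cv2.imwrite("pics/w5.png",cv2.resize(i,(800,600)))
c=np.array([455.7,136.4]);a=np.array([np.cos(1.488),np.sin(1.488)]);b=np.array([-a[1],a[0]])
for k,l in((1,1),(1,-1),(-1,-1),(-1,1)): print(proj("wrist",[*(c+k*42.5*a+l*25*b),16],s)/.7)
print("tin",proj("wrist",[423.5,37.5,29],s)/.7)
plan([455,122,3],1.488)
E
```

```text
[373.4 195.3]
[451.1 195.3]
[446.4 319.7]
[375.3 319.7]
tin [377.1 403.1]
yaw 1.489 tcp [444.9 113.2 135.6] clock 2.35
shift [  9.6   9.2 132.6] turn [ 0.1 -0.   0. ]
```

View pics/w5.png

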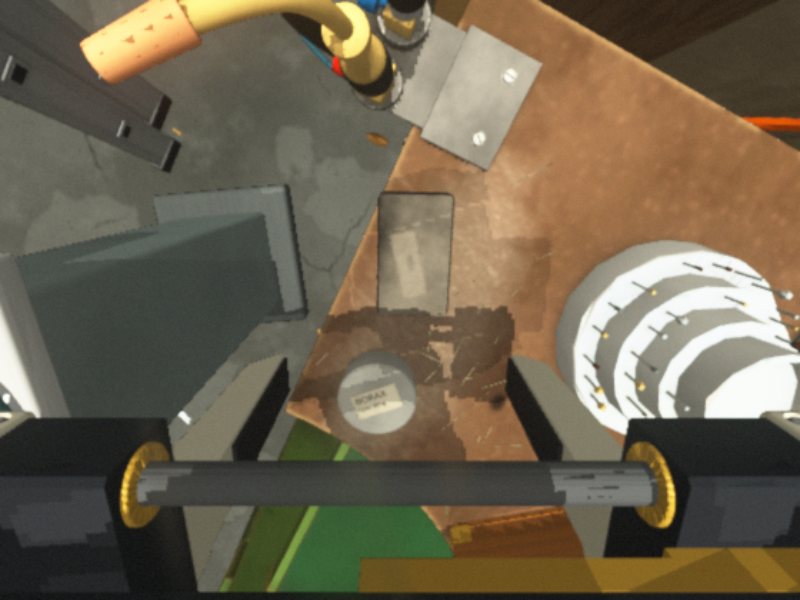

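>>> send_rows([
  [1,4,15,0,0,0,1],
  [2,8,40,0,0,0,1],
  [3,12,70,0,0,0,1],
  [3,12,95,0,0,0,1],
  [3,12,112,0,0,0,1],
  [3,12,122,0,0,0,1],
  [3,12,128,0,0,0,1],
  [3,12,131,0,0,0,1],
  [3,12,132,0,0,0,-1],
  [3,12,132,0,0,0,-1],
])

```text
clock: 3.35
tcp_pos: [457.3, 115.7, 3.0]
ee_rot: [2.31, 2.128, 0.001]
ft_force: [-0.5, -0.2, 0.7]
grip_width: 0.875
```

>>> send_rows([
  [0,0,0,0,0,0,-1],
  [0,0,0,0,0,0,-1],
  [0,0,0,0,0,0,-1],
  [0,0,0,0,0,0,-1],
  [0,0,0,0,0,0,-1],
  [0,0,-3,0,0,0,-1],
  [0,0,-10,0,0,0,-1],
  [0,0,-25,0,0,0,-1],
  [0,0,-45,0,0,0,-1],
  [0,0,-70,0,0,0,-1],
])

```text
clock: 4.35
tcp_pos: [456.7, 115.6, 73.9]
ee_rot: [-2.31, -2.129, 0.0]
ft_force: [1.1, -0.2, -0.6]
grip_width: 0.538
```

```bash
python3 - <<'E'
from h import *
s=state(); i=grab_frame("wrist")[:,:,::-1]; print(s["grip_width"]*93,s["tcp_pos"],s["ft_force"])
cv2.imwrite("pics/w6.png",cv2.resize(i,(800,600)))
E
```

```text
49.99388427215912 [456.7 115.6  73.9] [ 1.1 -0.2 -0.6]
```

View pics/w6.png

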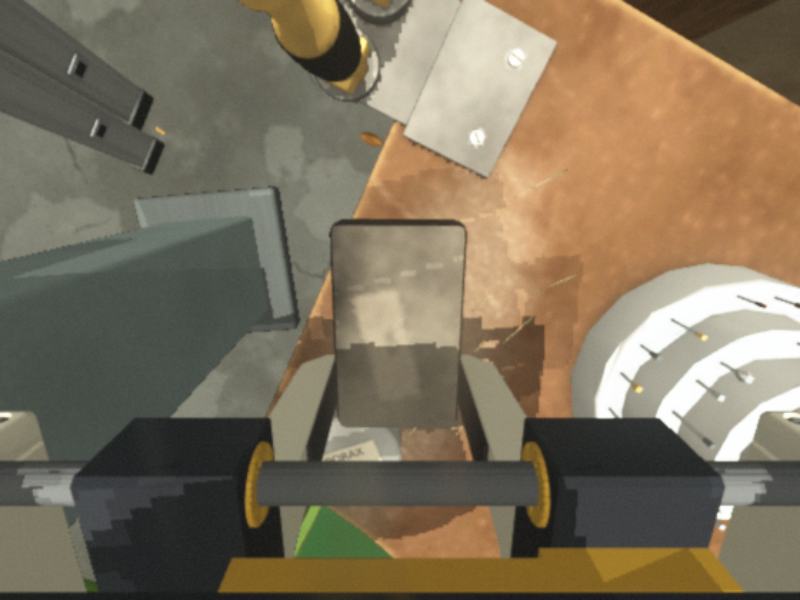

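>>> send_rows([
  [0,0,-25,0,0,0,-1],
  [-5,0,-60,0,0,2,-1],
  [-15,2,-100,0,0,8,-1],
  [-30,6,-140,0,0,16,-1],
  [-50,14,-165,0,0,24,-1],
  [-75,24,-172,0,0,32,-1],
  [-105,36,-172,0,0,40,-1],
  [-138,50,-172,0,0,48,-1],
  [-170,66,-172,0,0,56,-1],
  [-200,80,-172,0,0,64,-1],
])

```text
clock: 5.4
tcp_pos: [520.5, -91.8, 245.8]
ee_rot: [3.089, 0.572, 0.002]
ft_force: [0.8, 0.6, -1.1]
grip_width: 0.53
```

```bash
python3 - <<'E'
from h import *
plan([538.8,-145.6,245],-1.467)
print(state()["qpos"],state()["grip_width"])
E
```

```text
yaw 0.366 tcp [520.5 -91.8 245.8] clock 5.4
shift [-2.2 56.8  0.8] turn [ -0.   -0.1 105. ]
[-0.2 -0.2  1.7  0.   1.6  1. ] 0.5295238638070708
```

>>> send_rows([
  [0,12,0,0,0,8,-1],
  [-1,24,0,0,0,16,-1],
  [-2,36,0,0,0,24,-1],
  [-2,46,0,0,0,32,-1],
  [-2,52,0,0,0,40,-1],
  [-2,54,0,0,0,48,-1],
  [-2,54,0,0,0,56,-1],
  [-2,54,0,0,0,64,-1],
  [-2,54,0,0,0,72,-1],
  [-2,54,0,0,0,80,-1],
])

```text
clock: 6.4
tcp_pos: [537.9, -141.2, 245.7]
ee_rot: [-2.734, 1.547, -0.001]
ft_force: [-1.1, -0.0, -0.7]
grip_width: 0.536
```

>>> send_rows([
  [0,0,0,0,0,8,-1],
  [0,0,0,0,0,16,-1],
  [0,0,0,0,0,22,-1],
  [0,0,5,0,0,25,-1],
  [0,0,20,0,0,25,-1],
  [0,0,45,0,0,25,-1],
  [0,0,70,0,0,25,-1],
  [0,0,90,0,0,25,-1],
  [0,0,100,0,0,25,-1],
  [0,0,100,0,0,25,-1],
])

```text
clock: 7.4
tcp_pos: [537.5, -141.0, 143.2]
ee_rot: [2.341, -2.094, -0.003]
ft_force: [0.5, -0.2, -0.4]
grip_width: 0.531
```

```bash
python3 - <<'E'
from h import *
plan([538.8,-145.6,10],-1.467)
s=state();print(s["qpos"],s["grip_width"])
i=grab_frame("wrist")[:,:,::-1]
cv2.imwrite("pics/w7.png",cv2.resize(i,(800,600)))
a=np.array([-.104,.9946]);b=np.array([-a[1],a[0]]);C=np.array([540.7,-163.5])
for z in(62,): 
  for k,l in((1,1),(1,-1),(-1,-1),(-1,1)): print(proj("wrist",[*(C+57.5*k*a+57.5*l*b),z],s)/.7)
E
```

```text
yaw -1.46 tcp [ 537.5 -141.   143.2] clock 7.4
shift [  4.8  -1.1 133.2] turn [0.1 0.  0.4]
[-0.3 -0.1  1.8  0.   1.5  2.7] 0.5311553157074244
[484.9 366. ]
[302.6 365.2]
[290.1 174.8]
[499.1 176.2]
```

View pics/w7.png

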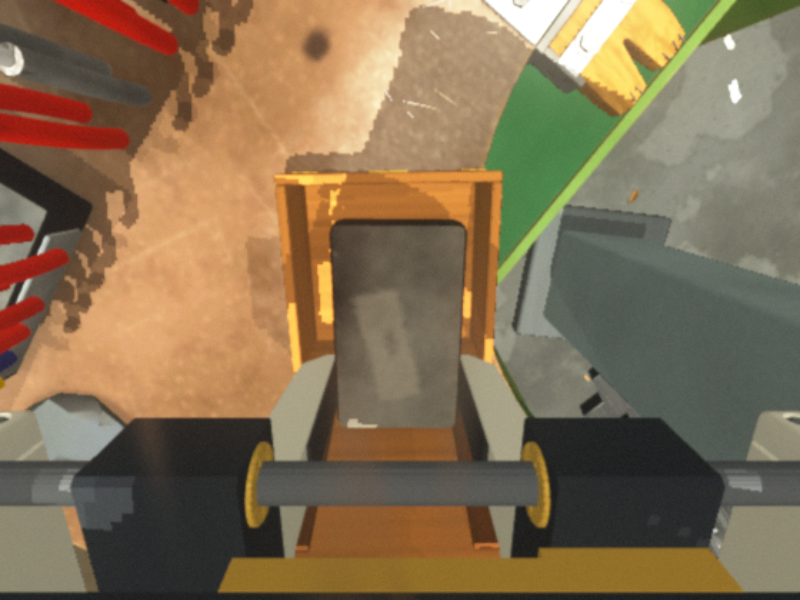

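>>> send_rows([
  [1,-1,10,0,0,0,-1],
  [2,-3,30,0,0,0,-1],
  [2,-3,55,0,0,0,-1],
  [2,-3,80,0,0,0,-1],
  [2,-3,100,0,0,0,-1],
  [2,-3,115,0,0,0,-1],
  [2,-3,125,0,0,0,-1],
  [2,-3,130,0,0,0,-1],
  [2,-3,133,0,0,0,-1],
  [2,-3,134,0,0,0,-1],
])

```text
clock: 8.45
tcp_pos: [541.6, -143.0, 10.9]
ee_rot: [-2.34, 2.095, -0.001]
ft_force: [0.6, -0.3, 0.5]
grip_width: 0.539
```

>>> send_rows([
  [0,0,0,0,0,0,-1],
  [0,0,0,0,0,0,0.28],
  [0,0,0,0,0,0,0.28],
  [0,0,0,0,0,0,0.28],
  [0,0,0,0,0,0,0.28],
  [0,0,-8,0,0,0,0.28],
  [0,0,-30,0,0,0,0.28],
  [0,0,-70,0,0,0,0.28],
  [0,0,-115,0,0,0,0.28],
  [0,0,-160,0,0,0,0.28],
])

```text
clock: 9.45
tcp_pos: [540.9, -142.8, 172.8]
ee_rot: [-2.34, 2.096, -0.0]
ft_force: [0.7, 0.1, 0.4]
grip_width: 0.638
```

```bash
python3 - <<'E'
from h import *
s=state(); i=grab_frame("wrist")[:,:,::-1]
cv2.imwrite("pics/w8.png",cv2.resize(i,(800,600)))
print(s["grip_width"])
a=np.array([-.104,.9946]);b=np.array([-a[1],a[0]]);C=np.array([543,-160.3])
for k,l in((-1,-1),(-1,1)): print(proj("wrist",[*(C+57.5*k*a+57.5*l*b),62],s)/.7)
for d in(0,-5): print("char ctr",proj("wrist",[*(C+d*a),22],s)/.7)
plan([423,42,250],-1.2)
E
```

```text
0.6381672173086077
[303.2 182.7]
[488.8 183.7]
char ctr [395.7 260.9]
char ctr [395.8 254.3]
yaw -1.461 tcp [ 543.1 -143.4  181.1] clock 9.5
shift [-197.3   98.4  -70.4] turn [ -0.4  -0.3 -14.9]
```

View pics/w8.png

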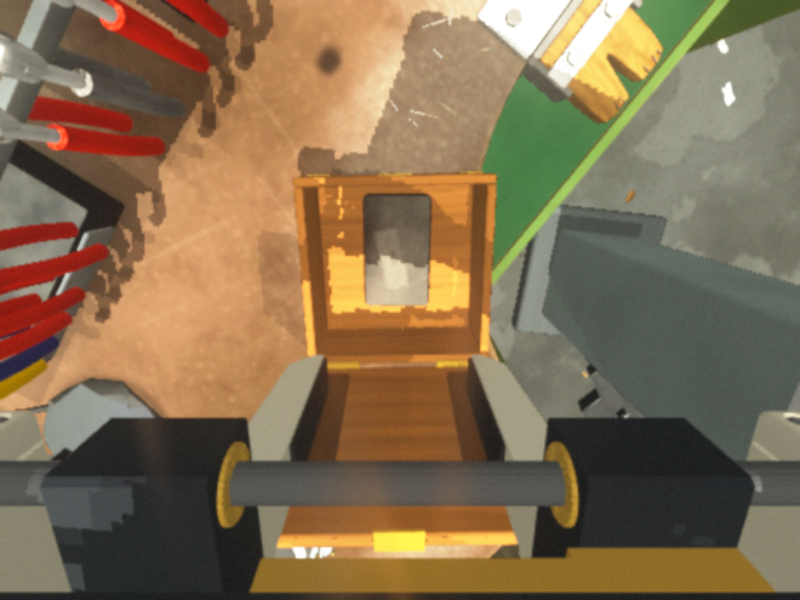

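```bash
python3 - <<'E'
from h import *
y=1.489
s=dict(tcp_pos=np.array([444.9,113.2,135.6]),ee_rot=R.from_matrix(np.array([[np.cos(y),np.sin(y),0],[np.sin(y),-np.cos(y),0],[0,0,-1]])).as_rotvec())
print(ray("wrist",377*.7,390*.7,29,s),ray("wrist",414.5*.7,252*.7,16,s))
plan([423,44,260],-0.5)
E
```

```text
[426.1  48.5  29. ] [459.9 142.4  16. ]
yaw -1.461 tcp [ 543.1 -143.4  181.1] clock 9.5
shift [-199.2   98.   -80.4] turn [ -0.3  -0.4 -55. ]
```

>>> send_rows([
  [0,5,-30,0,0,-3,0.6],
  [0,14,-62,0,0,-8,1],
  [-8,24,-72,0,0,-14,1],
  [-30,34,-72,0,0,-20,1],
  [-65,44,-72,0,0,-27,1],
  [-100,56,-72,0,0,-34,1],
  [-135,68,-72,0,0,-41,1],
  [-168,80,-72,0,0,-48,1],
  [-192,91,-60,0,0,-54,1],
  [-203,96,-40,0,0,-55,1],
])

```text
clock: 10.5
tcp_pos: [423.0, 49.9, 211.8]
ee_rot: [-3.045, 0.769, -0.005]
ft_force: [0.7, -0.0, -0.3]
grip_width: 0.999
```

>>> send_rows([
  [0,0,20,0,0,0,1],
  [0,0,45,0,0,0,1],
  [0,0,65,0,0,0,1],
  [0,0,75,0,0,0,1],
  [0,0,80,0,0,0,1],
  [0,0,80,0,0,0,1],
  [0,0,80,0,0,0,1],
  [0,0,80,0,0,0,1],
  [0,0,80,0,0,0,1],
  [0,0,80,0,0,0,1],
])

```text
clock: 11.5
tcp_pos: [423.7, 48.3, 130.8]
ee_rot: [-3.044, 0.778, -0.001]
ft_force: [0.8, 0.0, 0.7]
grip_width: 0.994
```

```bash
python3 - <<'E'
from h import *
s=state(); i=grab_frame("wrist")[:,:,::-1]
cv2.imwrite("pics/w9.png",cv2.resize(i,(800,600)))
print("pred",proj("wrist",[425.5,48,29],s)/.7,"centre TCP",proj("wrist",[*s["tcp_pos"][:2],29],s)/.7)
plan([425.5,48,10],-0.5)
E
```

```text
pred [394.9 299.5] centre TCP [395.8 302. ]
yaw -0.501 tcp [423.6  48.3 130.7] clock 11.55
shift [  1.8  -0.6 120.7] turn [-0. -0. -0.]
```

View pics/w9.png

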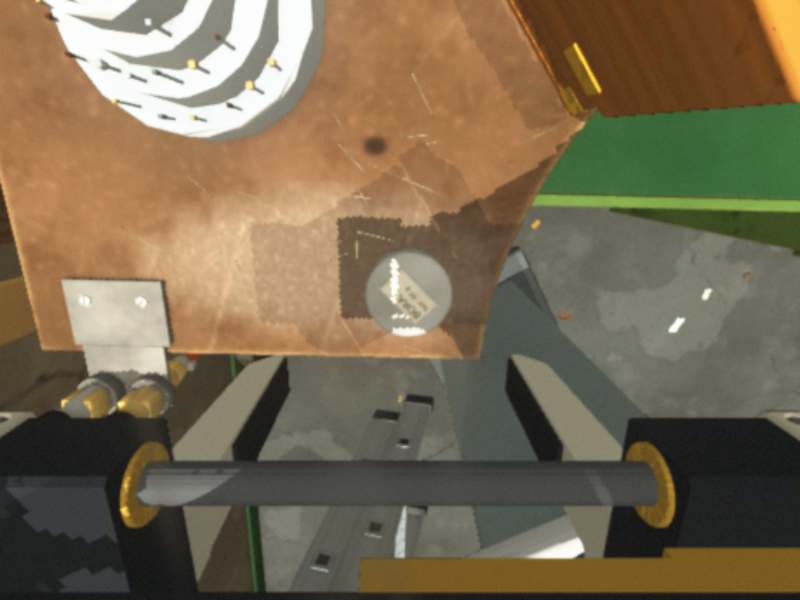

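>>> send_rows([
  [2,3,15,0,0,0,1],
  [5,7,40,0,0,0,1],
  [5.5,8.5,65,0,0,0,1],
  [5.5,8.5,88,0,0,0,1],
  [5.5,8.5,106,0,0,0,1],
  [5.5,8.5,117,0,0,0,1],
  [5.5,8.5,123,0,0,0,1],
  [5.5,8.5,126,0,0,0,1],
  [5.5,8.5,126,0,0,0,0],
  [5.5,8.5,126,0,0,0,-1],
])

```text
clock: 12.55
tcp_pos: [424.7, 38.2, 5.1]
ee_rot: [-3.043, 0.778, -0.002]
ft_force: [-0.4, -0.0, -0.1]
grip_width: 0.874
```

>>> send_rows([
  [0,0,0,0,0,0,-1],
  [0,0,0,0,0,0,-1],
  [0,0,0,0,0,0,-1],
  [0,0,0,0,0,0,-1],
  [0,0,0,0,0,0,-1],
  [0,0,-4,0,0,0,-1],
  [0,0,-15,0,0,0,-1],
  [0,0,-40,0,0,0,-1],
  [0,0,-75,0,0,0,-1],
  [0,0,-115,0,0,0,-1],
])

```text
clock: 13.55
tcp_pos: [423.6, 38.2, 120.8]
ee_rot: [3.043, -0.778, -0.002]
ft_force: [0.5, -0.2, -0.7]
grip_width: 0.609
```

```bash
python3 - <<'E'
from h import *
s=state(); i=grab_frame("wrist")[:,:,::-1]
cv2.imwrite("pics/w10.png",cv2.resize(i,(800,600)))
print(s["grip_width"]*93); plan([543.5,-165.3,250],-1.467)
R0=R.from_rotvec(s["ee_rot"])
for d in(0,5,-5): print(proj("wrist",s["tcp_pos"]+R0.apply([d,0,0])+[0,0,25],s)/.7)
E
```

```text
56.62375996381193
yaw -0.501 tcp [426.   38.3 128.2] clock 13.6
shift [ 201.5  121.8 -121. ] turn [-0.4 -0.2 55.4]
[395.3 404.8]
[395.3 392.8]
[395.3 416.5]
```

View pics/w10.png

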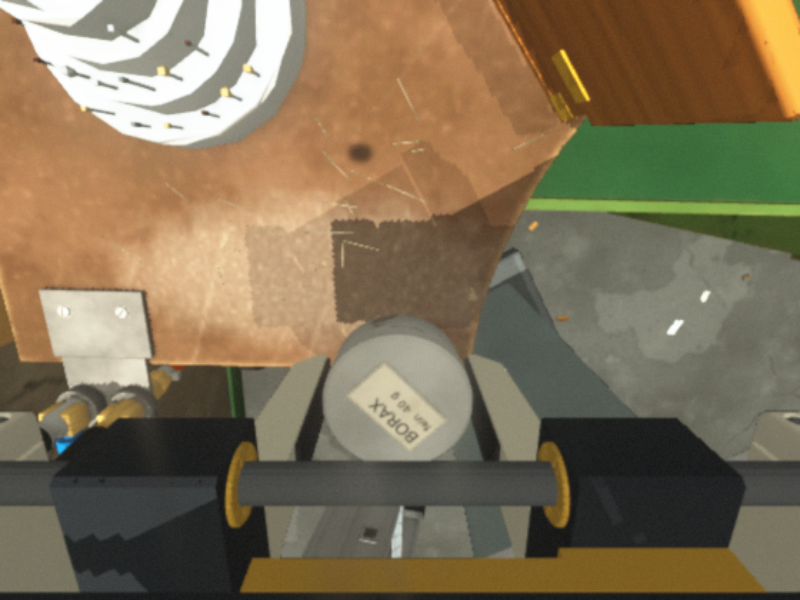

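>>> send_rows([
  [5,3,-35,0,0,4,-1],
  [18,11,-75,0,0,10,-1],
  [40,24,-110,0,0,17,-1],
  [70,42,-125,0,0,24,-1],
  [104,62,-125,0,0,31,-1],
  [138,82,-125,0,0,38,-1],
  [168,100,-125,0,0,45,-1],
  [188,112,-125,0,0,52,-1],
  [198,118,-120,0,0,55,-1],
  [198,118,-100,0,0,55,-1],
])

```text
clock: 14.6
tcp_pos: [542.3, -161.9, 221.2]
ee_rot: [-2.336, 2.099, -0.004]
ft_force: [0.5, 0.6, -1.0]
grip_width: 0.607
```

>>> send_rows([
  [0,0,20,0,0,0,-1],
  [0,0,45,0,0,0,-1],
  [0,0,75,0,0,0,-1],
  [0,0,95,0,0,0,-1],
  [0,0,110,0,0,0,-1],
  [0,0,116,0,0,0,-1],
  [0,0,116,0,0,0,-1],
  [0,0,116,0,0,0,-1],
  [0,0,116,0,0,0,-1],
  [0,0,116,0,0,0,-1],
])

```text
clock: 15.6
tcp_pos: [541.7, -160.4, 104.3]
ee_rot: [-2.34, 2.095, -0.002]
ft_force: [-0.0, 0.5, -0.7]
grip_width: 0.602
```

```bash
python3 - <<'E'
from h import *
print(state()["grip_width"]*93); plan([543,-160.3,27],-1.467)
E
```

```text
55.9836328703836
yaw -1.461 tcp [ 541.7 -160.4  104.3] clock 15.6
shift [-0.  -1.3 77.3] turn [-0.1 -0.   0.4]
```

>>> send_rows([
  [0,-1,15,0,0,0,-1],
  [0,-1,35,0,0,0,-1],
  [0,-1,52,0,0,0,-1],
  [0,-1,64,0,0,0,-1],
  [0,-1,71,0,0,0,-1],
  [0,-1,75,0,0,0,-1],
  [0,-1,76.5,0,0,0,-1],
  [0,-1,77,0,0,0,-1],
  [0,-1,77.5,0,0,0,-1],
  [0,-1,77.5,0,0,0,-1],
])

```text
clock: 16.6
tcp_pos: [542.6, -160.3, 26.7]
ee_rot: [-2.34, 2.095, -0.001]
ft_force: [-1.3, 0.6, 4.7]
grip_width: 0.608
```

>>> send_rows([
  [0,0,0,0,0,0,-1],
  [0,0,0,0,0,0,0.42],
  [0,0,0,0,0,0,0.42],
  [0,0,0,0,0,0,0.42],
  [0,0,0,0,0,0,0.42],
  [0,0,-8,0,0,0,0.42],
  [0,0,-25,0,0,0,0.42],
  [0,0,-60,0,0,0,0.42],
  [0,0,-105,0,0,0,0.42],
  [0,0,-150,0,0,0,0.42],
])

```text
clock: 17.6
tcp_pos: [542.0, -160.1, 179.1]
ee_rot: [-2.34, 2.096, -0.001]
ft_force: [1.3, -0.8, -0.0]
grip_width: 0.706
```

```bash
python3 - <<'E'
from h import *
s=state(); i=grab_frame("wrist")[:,:,::-1]
cv2.imwrite("pics/w11.png",cv2.resize(i,(800,600)))
print("tin pred",proj("wrist",[543.4,-164.3,51],s)/.7)
# hinge point, lid edge predicted at 1.75
plan([525,-20,260],-1.467); print(s["qpos"])
E
```

```text
tin pred [394.7 286.2]
yaw -1.461 tcp [ 544.1 -160.8  187.6] clock 17.65
shift [-141.8    2.8  -73. ] turn [-0.5 -0.2  0.4]
[-0.3 -0.1  1.7 -0.   1.5  2.7]
```

View pics/w11.png

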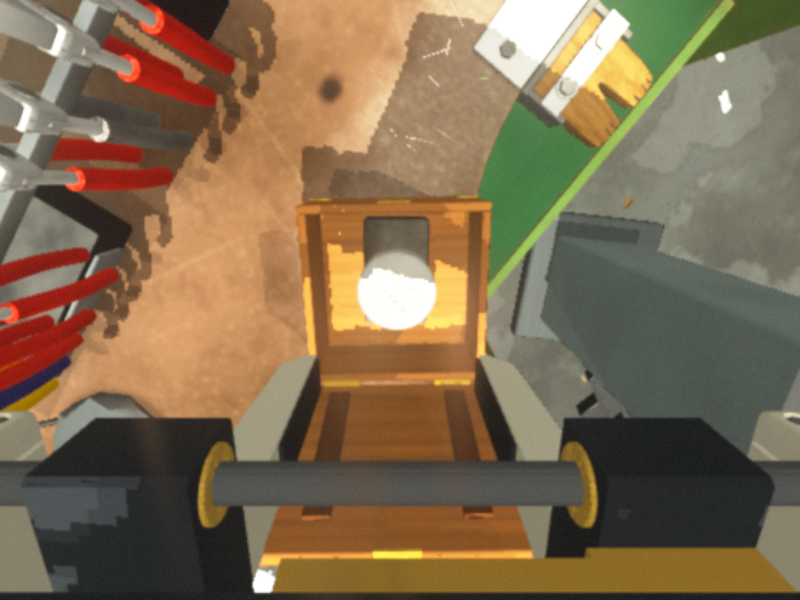

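>>> send_rows([
  [0,0,-30,0,0,-2,-1],
  [0,0,-60,0,0,-4,-1],
  [-10,0,-73,0,0,-6,-1],
  [-40,0,-73,0,0,-8,-1],
  [-75,0,-73,0,0,-10,-1],
  [-110,0,-73,0,0,-12,-1],
  [-135,0,-73,0,0,-12,-1],
  [-142,0,-60,0,0,-12,-1],
  [-142,0,-30,0,0,-12,-1],
  [-142,0,0,0,0,-12,-1],
])

```text
clock: 18.65
tcp_pos: [526.5, -18.9, 174.6]
ee_rot: [-2.547, 1.838, -0.001]
ft_force: [1.3, -0.3, -0.3]
grip_width: 0.004
```

```bash
cat >> h.py <<'E'
C=np.array([543,-160.3]);a=np.array([-.104,.9946]);b=np.array([-a[1],a[0]])
def box():
    s=state(); d=s["tcp_pos"][:2]-C
    print("box x,y,z",d@a,-d@b*-1,s["tcp_pos"][2],"F",s["ft_force"],"clk",s["clock"],"grip",s["grip_width"],"q6",s["qpos"][5])
E
python3 - <<'E'
from h import *
box(); plan([*(C+110*a),165],-1.467+.215)
E
```

```text
box x,y,z 142.36989500711556 1.6848829011894364 174.59390328312665 F [ 1.3 -0.3 -0.3] clk 18.65 grip 0.004445854035540931 q6 2.7369297903292966
yaw -1.25 tcp [526.5 -18.9 174.6] clock 18.65
shift [32.   5.3  9.6] turn [-0.  -0.   0.1]
```

>>> send_rows([
  [15,3,0,0,0,0,-1],
  [28,6,0,0,0,0,-1],
  [37,8,0,0,0,0,-1],
  [45,10,0,0,0,0,-1],
  [53,11.5,0,0,0,0,-1],
  [61,13,1,0,0,0,-1],
  [69,15,2,0,0,0,-1],
  [77,17,3,0,0,0,-1],
  [85,18.5,4,0,0,0,-1],
  [93,20,6,0,0,0,-1],
])

```text
clock: 19.65
tcp_pos: [537.0, -114.3, 169.8]
ee_rot: [2.547, -1.839, -0.0]
ft_force: [-0.6, 0.9, 1.0]
grip_width: 0.005
```

```bash
python3 - <<'E'
from h import *
box()
E
```

```text
box x,y,z 46.403420161681474 1.1961783750252115 169.79126840448313 F [-0.6  0.9  1. ] clk 19.65 grip 0.005394442217412963 q6 2.56568552429957
```

>>> send_rows([
  [8,1.7,2,0,0,0,-1],
  [16.5,3.6,6,0,0,0,-1],
  [24.5,5.3,11,0,0,0,-1],
  [32,7,16,0,0,0,-1],
  [40,8.7,22,0,0,0,-1],
  [47,10.2,29,0,0,0,-1],
  [53.5,11.7,36,0,0,0,-1],
  [59.5,13,44,0,0,0,-1],
  [65.5,14.3,53,0,0,0,-1],
  [70.5,15.3,62,0,0,0,-1],
])

```text
clock: 20.65
tcp_pos: [544.5, -185.8, 107.0]
ee_rot: [2.547, -1.84, -0.001]
ft_force: [0.2, 1.1, 0.0]
grip_width: 0.007
```

```bash
python3 - <<'E'
from h import *
box()
E
```

```text
box x,y,z -25.51498910526527 1.1541955435512565 107.03233567653983 F [0.2 1.1 0. ] clk 20.65 grip 0.006756796289913665 q6 2.4488260171055827
```

>>> send_rows([
  [3,0.6,6,0,0,0,-1],
  [6,1.2,13,0,0,0,-1],
  [8,1.6,20,0,0,0,-1],
  [10,2,26,0,0,0,-1],
  [11,2.2,30,0,0,0,-1],
  [12,2.4,33,0,0,0,-1],
  [12,2.4,35,0,0,0,-1],
  [12,2.4,36,0,0,0,-1],
  [12,2.4,36.5,0,0,0,-1],
  [12,2.4,37,0,0,0,-1],
])

```text
clock: 21.65
tcp_pos: [546.2, -197.6, 71.2]
ee_rot: [-2.547, 1.84, -0.001]
ft_force: [-1.0, 0.3, 5.1]
grip_width: 0.007
```

```bash
python3 - <<'E'
from h import *
box()
E
```

```text
box x,y,z -37.3838504899923 0.7245644099341383 71.21558863351004 F [-1.   0.3  5.1] clk 21.65 grip 0.007178045134427289 q6 2.4309698763046157
```

>>> send_rows([
  [0,0,1,0,0,0,-1],
  [0,0,2,0,0,0,-1],
  [0,0,2,0,0,0,-1],
  [0,0,-10,0,0,0,-1],
  [0,0,-35,0,0,0,-1],
  [2,15,-60,0,0,3,0],
  [5,42,-75,0,0,8,1],
  [9,80,-80,0,0,14,1],
  [13,118,-80,0,0,20,1],
  [16,148,-80,0,0,22,1],
])

```text
clock: 22.65
tcp_pos: [409.1, -259.7, 151.6]
ee_rot: [-2.144, 2.296, -0.002]
ft_force: [-0.0, -1.2, 0.3]
grip_width: 0.382
```

```bash
python3 - <<'E'
from h import *
s=state()
i=grab_frame("top")[:,:,::-1]
j=grab_frame("side")[:,:,::-1]
t=cv2.resize(i[165:255,220:370],(500,300),interpolation=cv2.INTER_CUBIC)
u=cv2.resize(j[220:400,255:345],(300,600),interpolation=cv2.INTER_CUBIC)
t=np.vstack([t,cv2.resize(j,(400,300))[:, :].copy() if 0 else cv2.copyMakeBorder(cv2.resize(j,(400,300)),0,0,0,100,0)])
cv2.imwrite("pics/c12.png",np.hstack([t,u]))
print("shut lid edge side", proj("side",[*(C-67.5*a),71]),proj("side",[*(C+66*a),71]))
plan([405,-415,70],-1.637); plan([499.6,-452.2,70],-1.637)
E
```

```text
shut lid edge side [302.9 283.1] [294.3 256.3]
yaw -1.639 tcp [ 408.5 -260.3  151.7] clock 22.75
shift [154.5  -7.   81.9] turn [-0.  -0.1 -0.1]
yaw -1.639 tcp [ 408.5 -260.3  151.7] clock 22.75
shift [ 185.2 -103.9   82. ] turn [-0.  -0.1 -0.1]
```

>>> send_rows([
  [15,-1,8,0,0,0,1],
  [45,-2,24,0,0,0,1],
  [85,-4,45,0,0,0,1],
  [120,-8,65,0,0,0,1],
  [145,-20,80,0,0,0,1],
  [160,-45,90,0,0,0,1],
  [172,-72,92,0,0,0,1],
  [182,-94,92,0,0,0,1],
  [185,-104,92,0,0,0,1],
  [185,-104,92,0,0,0,1],
])

```text
clock: 23.75
tcp_pos: [503.4, -450.6, 57.7]
ee_rot: [-2.15, 2.29, 0.002]
ft_force: [-0.4, 0.0, 0.3]
grip_width: 0.997
```

```bash
python3 - <<'E'
from h import *
s=state(); i=grab_frame("wrist")[:,:,::-1]
c=np.array([499.6,-452.2]);l=np.array([np.cos(1.505),np.sin(1.505)]);m=np.array([-l[1],l[0]])
P=np.array([proj("wrist",[*(c+k*44*l+n*27.5*m),30],s) for k,n in((1,1),(1,-1),(-1,-1),(-1,1))]); print(P)
# horizontal brightness profile just across the part of the block seen beyond the fingers
g=cv2.GaussianBlur(cv2.cvtColor(i,cv2.COLOR_BGR2HSV),(5,5),0)
for v in (int(P[2:,1].mean())+10,int(P[2:,1].mean())+22): print(v,g[v,150:420:8,1])
col=int(P[:,0].mean()); print("col",col,g[60:300:8,col,1])
plan([499.6,-452.2,10],-1.637)
E
```

```text
[[319.2 297.1]
 [244.8 297. ]
 [240.6 179.6]
 [325.  179.8]]
189 [117 121 120 123 125 127 130 132 130 132 136 125  47  47  46  47  77  51
  46  48  49  53 111 105  92  98  94  94  98  99  95 103 147 148]
201 [118 121 122 125 128 129 133 131 131 132 132 120  48  51  51  52  44  44
  42  45  47  48  96 101  91  94  94  95  97  96  95  96  97 119]
col 282 [128 129 127 131 132 133 132 138 137 137 135 130 129 130  74  49  96  52
  46  45  44  45  45  47  48  47  48  45  45  45]
yaw -1.634 tcp [ 502.6 -450.3   58. ] clock 23.8
shift [ 2.1  2.9 48. ] turn [0.1 0.  0.2]
```

>>> send_rows([
  [2,1,8,0,0,0,1],
  [4,3,20,0,0,0,1],
  [4,3,32,0,0,0,1],
  [4,3,42,0,0,0,1],
  [4,3,49,0,0,0,1],
  [4,3,52,0,0,0,1],
  [4,3,54,0,0,0,1],
  [4,3,54,0,0,0,0.5],
  [4,3,54,0,0,0,-1],
  [4,3,54,0,0,0,-1],
])

```text
clock: 24.8
tcp_pos: [499.4, -454.5, 5.4]
ee_rot: [-2.149, 2.292, -0.001]
ft_force: [0.8, 0.4, -0.1]
grip_width: 0.79
```

>>> send_rows([
  [0,0,0,0,0,0,-1],
  [0,0,0,0,0,0,-1],
  [0,0,0,0,0,0,-1],
  [0,0,0,0,0,0,-1],
  [0,0,0,0,0,0,-1],
  [0,0,0,0,0,0,-1],
  [0,0,-2,0,0,0,-1],
  [0,0,-5,0,0,0,-1],
  [0,0,-8,0,0,0,-1],
  [0,0,-8,0,0,0,-1],
])

```text
clock: 25.8
tcp_pos: [499.1, -454.4, 13.2]
ee_rot: [2.149, -2.292, -0.0]
ft_force: [0.3, -0.2, -7.4]
grip_width: 0.59
```

```bash
python3 - <<'E'
from h import *
s=state();print(s["grip_width"]*93,s["ft_force"])
plan([430,-400,60],-1.637);plan([410,-260,150],-1.637)
E
```

```text
54.89300713979553 [ 0.3 -0.2 -7.4]
yaw -1.635 tcp [ 499.1 -454.4   13.2] clock 25.8
shift [-49.8  72.5 -46.8] turn [ 0.  -0.   0.1]
yaw -1.635 tcp [ 499.1 -454.4   13.2] clock 25.8
shift [-188.2  101.5 -136.8] turn [ 0.  -0.   0.1]
```

>>> send_rows([
  [0,2,-8,0,0,0,-1],
  [0,8,-22,0,0,0,-1],
  [-4,20,-38,0,0,0,-1],
  [-14,36,-52,0,0,0,-1],
  [-30,54,-66,0,0,0,-1],
  [-55,72,-82,0,0,0,-1],
  [-85,86,-98,0,0,0,-1],
  [-118,95,-114,0,0,0,-1],
  [-150,100,-128,0,0,0,-1],
  [-176,102,-137,0,0,0,-1],
])

```text
clock: 26.8
tcp_pos: [408.1, -270.9, 152.4]
ee_rot: [-2.148, 2.292, -0.004]
ft_force: [0.9, -0.9, -6.6]
grip_width: 0.592
```

```bash
python3 - <<'E'
from h import *
s=state();print(s["grip_width"]*93,s["ft_force"])
plan([*(C+0*a),130],-1.467)
E
```

```text
55.07684875450057 [ 0.9 -0.9 -6.6]
yaw -1.635 tcp [ 408.1 -270.9  152.4] clock 26.8
shift [-119.1 -127.5   22.6] turn [-0.1 -0.1 -9.7]
```

>>> send_rows([
  [-6,-6,0,0,0,-1,-1],
  [-20,-22,0,0,0,-2,-1],
  [-40,-43,2,0,0,-3,-1],
  [-60,-64,5,0,0,-5,-1],
  [-80,-86,8,0,0,-7,-1],
  [-98,-105,12,0,0,-8,-1],
  [-110,-118,17,0,0,-10,-1],
  [-117,-125,21,0,0,-10,-1],
  [-119,-127,22,0,0,-10,-1],
  [-119,-127,22,0,0,-10,-1],
])

```text
clock: 27.8
tcp_pos: [542.8, -161.9, 127.8]
ee_rot: [2.34, -2.096, -0.001]
ft_force: [-0.5, -0.5, -6.8]
grip_width: 0.59
```

```bash
python3 - <<'E'
from h import *
s=state();print(s["grip_width"]*93,s["ft_force"])
plan([*(C+0*a),76],-1.467)
cv2.imwrite("pics/w13.png",grab_frame("wrist")[:,:,::-1])
E
```

```text
54.82676781072428 [-0.5 -0.5 -6.8]
yaw -1.461 tcp [ 542.8 -161.9  127.8] clock 27.8
shift [-1.5 -0.4 51.8] turn [0.  0.  0.3]
```

>>> send_rows([
  [-1,0,8,0,0,0,-1],
  [-1.5,0,20,0,0,0,-1],
  [-1.5,0,31,0,0,0,-1],
  [-1.5,0,39,0,0,0,-1],
  [-1.5,0,45,0,0,0,-1],
  [-1.5,0,48,0,0,0,-1],
  [-1.5,0,49.5,0,0,0,-1],
  [-1.5,0,50.5,0,0,0,-1],
  [-1.5,0,51,0,0,0,-1],
  [-1.5,0,51,0,0,0,-1],
])

```text
clock: 28.85
tcp_pos: [543.1, -160.1, 77.2]
ee_rot: [-2.34, 2.096, -0.0]
ft_force: [-0.3, -0.6, -7.8]
grip_width: 0.589
```

>>> send_rows([
  [0,0,0.3,0,0,0,-1],
  [0,0,0.6,0,0,0,-1],
  [0,0,0.9,0,0,0,-1],
  [0,0,1.2,0,0,0,-1],
  [0,0,1.2,0,0,0,-1],
  [0,0,1.2,0,0,0,-1],
  [0,0,1.2,0,0,0,-1],
  [0,0,1.2,0,0,0,-1],
  [0,0,1.2,0,0,0,-1],
  [0,0,1.2,0,0,0,-1],
])

```text
clock: 29.85
tcp_pos: [543.1, -160.1, 76.1]
ee_rot: [-2.34, 2.096, -0.0]
ft_force: [-4.7, 1.4, 4.3]
grip_width: 0.591
```

>>> send_rows([
  [0,0,0,0,0,0,0.25],
  [0,0,0,0,0,0,0.4],
  [0,0,0,0,0,0,0.6],
  [0,0,0,0,0,0,0.6],
  [0,0,0,0,0,0,0.6],
  [0,0,-8,0,0,0,0.6],
  [0,0,-25,0,0,0,0.6],
  [0,0,-50,0,0,0,0.6],
  [0,0,-80,0,0,0,0.6],
  [0,0,-110,0,0,0,0.6],
])

```text
clock: 30.85
tcp_pos: [543.0, -160.0, 188.5]
ee_rot: [-2.34, 2.095, -0.002]
ft_force: [0.9, -0.5, 0.4]
grip_width: 0.8
```

```bash
python3 - <<'E'
from h import *
s=state()
w=grab_frame("wrist")[:,:,::-1]; j=grab_frame("side")[:,:,::-1]
print([proj("side",[*(C-67.5*a),71]),proj("side",[*(C-65*a),0])], "lid ctr wrist",proj("wrist",[*(C-1.5*a),101],s))
u=cv2.resize(j[235:325,250:330],(347,390),interpolation=cv2.INTER_CUBIC)
k=cv2.resize(w,(450,338)); k=cv2.copyMakeBorder(k,0,390-338,0,0,cv2.BORDER_CONSTANT)
cv2.imwrite("pics/f14.png",np.hstack([k,u])); print(s["tcp_pos"],s["ft_force"])
E
```

```text
[array([302.9, 283.1]), array([301.7, 301.7])] lid ctr wrist [277.1 215.3]
[ 543.  -160.   188.5] [ 0.9 -0.5  0.4]
```

View pics/f14.png

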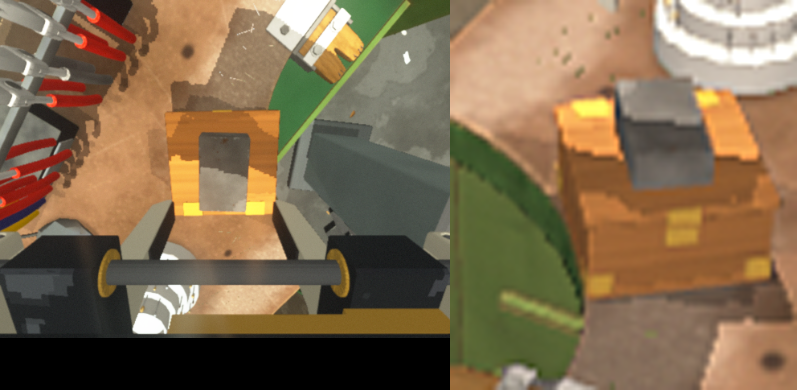

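>>> send_rows([
  [0,0,-10,0,0,0,0.6],
  [0,0,-15,0,0,0,0.6],
  [0,0,-15,0,0,0,0.6],
  [0,0,-15,0,0,0,0.6],
  [0,0,-15,0,0,0,0.6],
  [0,0,-15,0,0,0,0.6],
  [0,0,-15,0,0,0,0.6],
  [0,0,-15,0,0,0,0.6],
  [0,0,-15,0,0,0,0.6],
  [0,0,-15,0,0,0,0.6],
])

```text
clock: 31.95
tcp_pos: [543.0, -160.1, 200.8]
ee_rot: [-2.34, 2.096, 0.0]
ft_force: [-0.2, 0.1, 0.2]
grip_width: 0.801
```

```bash
python3 -c "
from bench import *
print(job_done(), state()['clock'])"
```

```text
the job is handed in; nothing more can be done
the job is handed in; nothing more can be done
```

I laid the charcoal flat on the box floor, stood the flux tin upright on it, and pushed the lid shut. Then I set the steel block on the middle of the lid, and I handed the job in after about 32 s of robot time.

- **Steel block and lid:** in the last pictures the lid is shut. The steel block lies flat on it, about 2 mm from the centre I expected. The gripper was clear of everything, with the wrist force near zero.
- **Charcoal and tin:** I last saw these just before closing the lid. The tin was upright and a few millimetres off the charcoal's centre. They can't be seen now that the lid is shut.
- **Matchbox and bowl:** I planned the path to keep clear of both and felt no unexpected contact. I did not measure them again at the end.
- **Disagreement:** two wrist views put the tin about 11 mm apart. I went with the later one, which matched the top camera, and the grasp came out good at 57 mm wide.

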